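Mesh the stirring rotor with the bench mixer's drive and hold it down

ROBOT

A 7-joint arm with a two-finger parallel gripper is mounted at the origin on a cart in front of the work surface, level with it; the furniture and walls round the work are solid. World frame = base frame: x ahead of the robot, y to its left, z up, the work surface at z = 0. Lengths are in mm, angles in rad, forces in N, time in s.
With the tool pointing down it reaches from about 400 to 875 mm from the base axis. Payload 4.4 kg.
Tool frame: the origin (TCP) lies between the finger pads; the fingertips stand 22 mm ahead of it and the grasp point (between the pads) lies 3 mm ahead of it; z points along the fingers, y is the line along which they close (so a half turn about z gives the same grasp; the last joint's range is limited). The gripper opens to 85 mm and grips with 20 to 120 N. Pads are 22 mm wide; open, the fingers measure 114 mm over their backs; the gripper's body (76 mm by 85 mm) begins 54 mm behind the grasp point. The pads swing forward as they close: fully open they stand 13 mm farther back than shut.
Start: joints at [-1.399, 0.628, 0.038, 1.517, -0.027, 0.996, -0.02], TCP at [153.093, 631.728, 253.313] pointing down, gripper open.
Joint ranges: [-3.06, 3.06], [-0.37, 2.12], [-1.25, 1.32], [0.18, 2.47], [-1.1, 4.24], [0.23, 1.98], [-2.94, 2.94]. Speed limits (rad/s): [2.57, 2.57, 3.14, 3.14, 3.14, 3.14, 3.14].

INTERFACE

Orientations are given as [roll, pitch, yaw] about the fixed x, y, z axes, in that order (R = Rz(yaw) Ry(pitch) Rx(roll)).
In Python, from cell import ctrl gives the robot as it stands.
- The arm moves only by the tool step_arm, never from a script. Its argument "plan" is a list of rows, each an object of numbers: "dx", "dy", "dz": the shift along the tool's x, y, z scaled (see below); "ax", "ay", "az": the turn, a rotation vector about the tool's x, y, z scaled (see below); "gripper": the opening, from 0 (shut) to 1 (fully open). A call has 1 to 20 rows; each row shifts and turns the commanded pose from where the row before left it, along the tool's axes as they then stand; what a row does not reach is not made up. The controller multiplies each number of a shift by 0.3 m and each number of a turn by 90 degrees. A row lasts 1/8 s, in which the tool goes at most 62.5 mm and 10.7 degrees, less where a joint would pass 70% of its speed; a pose out of reach is approached as far as the arm can. A call with a number of a shift or a turn outside -1 to 1 is refused whole. A call with a gripper value outside its range is refused whole. The fingers move at their own pace and stop on an object; the grip force is fixed at half the most. Time passes only in rows, so rows that do not move let the fingers close. It gives the time, the measured TCP pose, the force, the opening and the grip force at its end, in the units of the state.
- ctrl.read_state(): the state, without advancing time (a new reading comes with each control period).
- ctrl.get_image(name): name is "side" or "top" or "wrist"; returns a dict with "color" (420x560x3 uint8, red, green, blue), "range_z" (420x560 float32, mm along the optical axis (not along the pixel's ray), 0 where there is no reading), "fx", "fy", "cx", "cy" (pixels), "k1" (the pictures are not rectified: a ray, as slopes to the right and down, at radius r is drawn at 1 + k1 r^2 times it, then the intrinsics apply), "T" (4x4, takes a point from camera to world coordinates); the wrist camera has in their place "T_tool_cam" (4x4, takes a point from camera to tool coordinates, whose origin is the TCP and whose axes are the flange's). Camera axes: x right, y down, z forward; pixel columns grow to the right and rows downward; lengths in mm; the calibration is good to about 2 mm. A picture is of the moment at which its call begins: read the wrist's pose just before it.
- ctrl.finish_job(): hands the job in; it is judged then, once.
The state is a dict: "clock": time; "qpos": joint angles; "qd": joint speeds; "tau": joint torques, N m; "eef_pos": TCP position; "tool_rot": TCP orientation; "force": force on the tool from outside, world axes, zero at the start; "torque": the same for the moment, N m; "width": finger opening in mm; "gripper_force": force on a finger pad.
Only numpy, scipy, OpenCV 4.12 (cv2) and the standard library are available. Lean on these libraries where they do the work, as an engineer would, in place of code of your own. Each camera call takes 0.05 s, during which the arm holds its last target. There are 200 camera calls.

TASK

Press the red pedal of the white bench mixer down to its stop, so that the yellow shutter swings off the drive cup. Then take the stirring rotor by its blue square head out of the grey parking block, turn it until its cross splines mesh with the cross slots of the drive cup, slide it home until its collar sits on the cup's rim, and press on until the sprung cup is down at its stop. Finish like that, still gripping the rotor and keeping the cup pressed down; leave the other things on the desk where they are.

Things in the scene. Friction and masses are not known exactly. Their poses are not given: they have to be found in the camera images.
- mixer: bench mixer base, fixed: white housing 140 (x) x 170 (y) x 55 mm high; origin at the centre of its underside, z up; its front with the pedal faces its -x. Drive axis vertical at x 0, y -20 mm; shutter pivot post (radius 10 mm, up to 100 mm high) at x 0, y +48 mm.
- pedal (a joint): red pedal at the front, hinged across the mixer (along its y) 31 mm above the desk and 78 mm before its centre; rad, 0 at rest (free end 0.30 rad up), grows as it is pressed, stop at 0.32. Needs about 4 N at first and 10 N at the stop on the middle of the pad; springs back up when let go.
- pedal_pad (a point): middle of the pedal's upper face, 55 mm from its hinge; pad 52 x 54 mm; at rest about 51 mm above the desk, at the stop about 34 mm. Frame turns with the pedal: z is the normal of the pad, -x points to its free end.
- shutter (a joint): yellow shutter plate over the drive cup, turning about the upright pivot post; rad, 0 shut over the cup, about 1.5 when the pedal has been pressed to its stop (it swings to the back of the mixer). The pedal only pushes it open; it stays open by friction when the pedal comes back.
- shutter_disc (a point): middle of the top of the shutter's disc (54 mm across, 3 mm thick), 98 mm above the desk, 5 mm above the cup's rim when shut.
- cup_mouth (a point): centre of the rim of the steel drive cup (47 mm across), 90 mm above the desk when the cup is up. z up; x and y along the two crossing slots, 9 mm wide, 28 mm long, 22 mm deep, bevelled 2 mm at the rim. The cup may stand turned any way about the vertical; it turns only stiffly (0.2 N m), so turn the rotor to suit it.
- drive_cup (a joint): sprung downward travel of the drive cup, m: 0 up, stop at 0.008; needs about 5 N to start and 11 N at the stop, springs up again when not pressed.
- rotor: stirring rotor, loose, 97 mm high, about 0.16 kg, upright; origin at the centre of its foot's underside, z up; alike every quarter turn. Foot 0 to 20 mm high: cross of fins along its x and y, 24 mm across, 6 mm thick (lowest 4 mm only 18 across, 4 thick). Steel collar 38 mm across at 20 to 25 mm. Four thin paddles along x and y, 52 mm across, at 29 to 45 mm.
- rotor_head (a point): middle of the rotor's blue square head, 75 mm above its foot's underside; head 22 x 22 mm, from 51 to 97 mm, faces square to the rotor's x and y; a black disc 31 mm across lies just under it (48 to 52 mm).
- park: grey parking block, fixed, 80 x 80 x 30 mm, origin at the centre of its underside; the rotor's foot stands in its round hole, 30 mm across, the collar resting on its top.
- small_beaker: small glass beaker, 61 mm across, 78 mm high; origin at its underside; bystander
- stopper_1: dark red rubber stopper, 33 mm across, 27 mm high; origin at its underside; bystander
- petri_2: clear petri dish, 60 mm across, 12 mm high; origin at its underside; bystander
- crucible_1: white crucible, 45 mm across, 35 mm high; origin at its underside; bystander
- vial_1: small screw vial with a white cap, 22 mm across, 54 mm high; origin at its underside; bystander
- marker_pen: white felt marker with a blue cap, lying, 136 mm long, 13 mm thick; bystander
There are look-alikes about, which are no part of the job. What is shaped like the rotor but orange is not meant.

How it is judged:
By the outcome, as a careful person would: the job done as asked, in the order asked, and still so for the second after the job is handed in, while the arm keeps its last pose, push and grip.
It also fails if it takes over 59 s, if anything falls off the work surface, if the arm or the gripper's body presses on something with over 40 N, if the wrist force passes 120 N, or if a joint passes its speed limit or range.

## Working session

There is one attempt and no reset: what is moved stays moved. The work goes in short steps, Python scripts to look and compute and a tool call to move; the robot and the scene stay as the last step left them, time stands still between calls to the robot, and variables do not carry over. Pictures are saved under pics/ and viewed, at most 10 in all, crops included, and the job is handed in when it is done.

Besides the shell and the picture viewer there is one more tool, called after "Call:" as name(argument=value, ...), one argument or row to a line, values as JSON. step_arm: Moves the arm, as the interface text tells. Shifts and turns lie within -1 to 1; 1 stands for 0.3 m of shift or 90 degrees of turn. Its arguments: {"type":"object","properties":{"plan":{"type":"array"}},"required":["plan"]}

```bash
ls; mkdir -p pics
cat > h.py <<'E'
import numpy as np, cv2
from cell import ctrl
from scipy.spatial.transform import Rotation as R
def grab(n):
    s=ctrl.read_state(); im=ctrl.get_image(n)
    if n=='wrist':
        T=np.eye(4);T[:3,:3]=R.from_euler('xyz',s['tool_rot']).as_matrix();T[:3,3]=s['eef_pos']
        im['T']=T@im['T_tool_cam']
    return im
def ray(im,uv):
    uv=np.atleast_2d(np.float64(uv))
    d=np.c_[(uv[:,0]-im['cx'])/im['fx'],(uv[:,1]-im['cy'])/im['fy']]
    u=d.copy()
    for _ in range(20): u=d/(1+im['k1']*(u**2).sum(1,keepdims=True))
    return np.c_[u,np.ones(len(u))]
def onz(im,uv,z):
    d=ray(im,uv)@im['T'][:3,:3].T; o=im['T'][:3,3]
    return o+d*((z-o[2])/d[:,2])[:,None]
def cloud(im):
    h,w=im['range_z'].shape; v,u=np.mgrid[:h,:w]
    r=ray(im,np.c_[u.ravel(),v.ravel()])*im['range_z'].reshape(-1,1)
    return (r@im['T'][:3,:3].T+im['T'][:3,3]).reshape(h,w,3)
def save(im,f,crop=None,k=1):
    c=im['color'][:,:,::-1]
    if crop: c=c[crop[1]:crop[3],crop[0]:crop[2]]
    cv2.imwrite('pics/'+f,cv2.resize(c,None,fx=k,fy=k,interpolation=cv2.INTER_CUBIC))
E
python3 - <<'E'
from h import *
a=grab('top');b=grab('side')
save(a,'top0.png');save(b,'side0.png')
s=ctrl.read_state();print(s)
print(a['T'],b['T'])
E
```

```text
pics
{'clock': 0.1, 'qpos': array([-1.39880378,  0.62926693,  0.03839818,  1.51828176, -0.02703699,
        0.99631214, -0.01999316]), 'qd': array([-2.41740896e-04, -2.90303643e-03, -4.46505082e-04, -7.77107658e-05,
        1.15403795e-04,  7.34083904e-04,  1.31884730e-03]), 'tau': array([ 3.45445951e-03, -5.64515233e+01,  1.23090148e+00, -1.93966770e+01,
        1.14013773e-02,  5.47544769e-03,  1.18989516e-05]), 'eef_pos': array([152.92090709, 631.2041323 , 252.46714133]), 'tool_rot': array([-3.13984009e+00, -3.95081102e-05,  2.90382416e+00]), 'force': array([-1.20773665, -0.22944135,  0.109065  ]), 'torque': array([-0.02907021,  0.06023758, -0.00336579]), 'gripper_force': 0.0, 'width': 85.55177942641771}
[[-9.51682309e-02 -9.69928275e-01  2.24013724e-01  2.46905380e+02]
 [-9.95444051e-01  9.40466574e-02 -1.56960790e-02 -6.10328133e+01]
 [-5.84367117e-03 -2.24486897e-01 -9.74459586e-01  1.45923382e+03]
 [ 0.00000000e+00  0.00000000e+00  0.00000000e+00  1.00000000e+00]] [[ 9.72840017e-01 -1.33426944e-01  1.89154838e-01  3.13849048e+02]
 [-2.31172542e-01 -5.18013897e-01  8.23541655e-01 -1.17934197e+03]
 [-1.18978113e-02 -8.44901683e-01 -5.34789294e-01  8.04870557e+02]
 [ 0.00000000e+00  0.00000000e+00  0.00000000e+00  1.00000000e+00]]
```

View pics/top0.png

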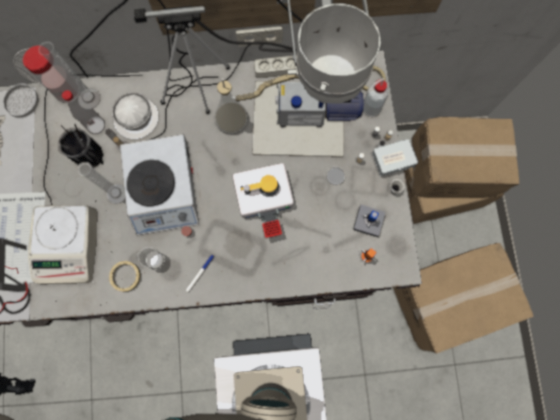

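View pics/side0.png

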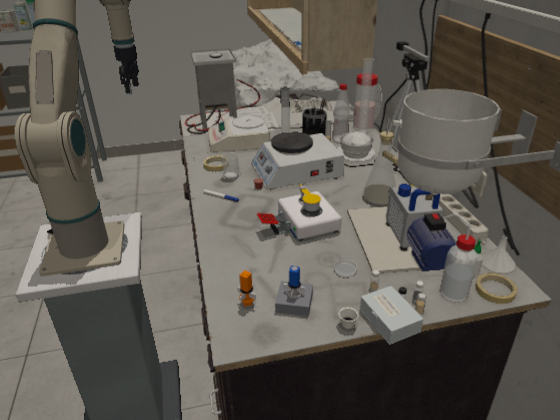

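Top view: the mixer is at (262,190), with the red pedal at (272,229) and the yellow shutter disc at (268,184). The blue-headed rotor stands in the grey block at (372,217). Candidates for the rotor are blue (372,217) in the park block and orange (370,255). The blue one fits, since it is blue and stands in the grey block; the orange one is excluded by the task.

Run:
```python
from h import *
a=grab('top');b=grab('side')
def crop(im,c,k=4): 
    x=im['color'][c[1]:c[3],c[0]:c[2],::-1]; return cv2.resize(x,(400,300),interpolation=cv2.INTER_CUBIC)
A=[crop(a,(225,160,305,220)),crop(a,(335,190,415,250)),crop(b,(250,170,350,245)),crop(b,(220,250,320,325))]
cv2.imwrite('pics/c0.png',np.vstack([np.hstack(A[:2]),np.hstack(A[2:])]))
def blob(im,lo,hi,box):
    h=cv2.cvtColor(im['color'],cv2.COLOR_RGB2HSV); m=cv2.inRange(h,lo,hi); k=np.zeros_like(m); k[box[1]:box[3],box[0]:box[2]]=1
    m*=k; n,l,s,c=cv2.connectedComponentsWithStats(m); i=1+np.argmax(s[1:,4]); return (l==i),c[i],s[i]
for nm,im,boxes in (('top',a,[(225,150,310,245),(335,190,415,245)]),('side',b,[(240,170,350,245),(270,255,320,320)])):
    P=cloud(im)
    for n,lo,hi,bx in (('red',(0,150,80),(8,255,255),boxes[0]),('yel',(18,130,100),(35,255,255),boxes[0]),('blue',(100,120,60),(130,255,255),boxes[1])):
        m,c,s=blob(im,lo,hi,bx); p=P[m&(im['range_z']>0)]
        print(nm,n,c,s,np.median(p,0).round(1),np.percentile(p,[5,95],0).round(0).tolist())
    if nm=='top':
        for nm2,box,z0,z1 in (('house',(225,150,310,240),48,62),('park',(340,195,400,245),22,36)):
            k=np.zeros(P.shape[:2],bool);k[box[1]:box[3],box[0]:box[2]]=1
            m=k&(P[:,:,2]>z0)&(P[:,:,2]<z1)
            print(nm2,cv2.minAreaRect(P[m][:,:2].astype(np.float32)),m.sum())
```

```text
top red [271.8018018  228.67567568] [263 221  18  16 222] [516.5 -54.3  53. ] [[497.0, -76.0, 45.0], [537.0, -32.0, 60.0]]
top yel [266.0233463  184.20622568] [250 176  28  16 257] [645.7 -52.   97.7] [[629.0, -77.0, 81.0], [667.0, -10.0, 102.0]]
top blue [371.07692308 217.19230769] [368 214   8   7  26] [ 513.8 -352.1   93.9] [[509.0, -362.0, 78.0], [523.0, -349.0, 108.0]]
house ((606.005615234375, -41.97710418701172), (224.7054901123047, 169.35231018066406), 7.058228969573975) 2058
park ((520.4636840820312, -361.9651184082031), (81.01116943359375, 82.18310546875), 67.3622055053711) 510
side red [267.13815789 218.22368421] [257 213  21  11 152] [519.6 -56.9  48.6] [[497.0, -78.0, 41.0], [542.0, -31.0, 56.0]]
side yel [309.86413043 197.03804348] [301 188  20  16 184] [649.  -50.5  95.5] [[629.0, -78.0, 92.0], [672.0, 1.0, 98.0]]
side blue [294.19135802 276.95679012] [289 267  11  20 162] [ 519.5 -369.1   87.5] [[510.0, -374.0, 65.0], [534.0, -359.0, 105.0]]
```

View pics/c0.png

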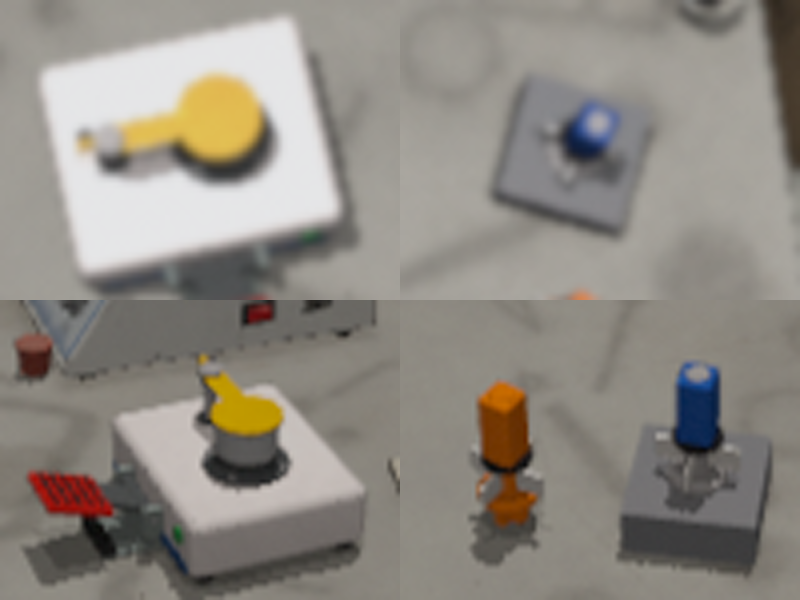

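The crop confirms it: the blue head (595,120 and 697,400 in the mosaic) stands in the grey block, and the orange look-alike stands loose beside it. The shutter is shut over the cup. Moving to the pedal first.

```bash
cat >> h.py <<'E'
def go(target,frm=None,yaw=None,rpy=None):
    s=ctrl.read_state(); p=s['eef_pos'] if frm is None else np.array(frm,float)
    M=R.from_euler('xyz',s['tool_rot'] if rpy is None else rpy)
    d=M.inv().apply(np.array(target,float)-p)
    print('shift units total',(d/300).round(4),'min rows',np.ceil(np.linalg.norm(d)/62))
    if yaw is not None:
        # desired: straight down with this yaw
        rv=(M.inv()*R.from_euler('xyz',[np.pi,0,yaw])).as_rotvec()
        print('turn units',(rv/(np.pi/2)).round(4))
E
python3 -c "
from h import *
go([460,380,250],yaw=1.47)
go([517,-55,130],frm=[460,380,250])"
```

```text
shift units total [-1.1919 -0.5732  0.0098] min rows 7.0
turn units [-6.000e-04  5.000e-04  9.127e-01]
shift units total [-0.5263 -1.3639  0.4016] min rows 8.0
```

Call:
step_arm(
  plan=[
    {"dx": -0.149,"dy": -0.0716,"gripper": 0},
    {"dx": -0.149,"dy": -0.0716,"gripper": 0},
    {"dx": -0.149,"dy": -0.0716,"gripper": 0},
    {"dx": -0.149,"dy": -0.0716,"gripper": 0},
    {"dx": -0.149,"dy": -0.0716,"gripper": 0},
    {"dx": -0.149,"dy": -0.0716,"gripper": 0},
    {"dx": -0.149,"dy": -0.0716,"gripper": 0},
    {"dx": -0.149,"dy": -0.0716,"gripper": 0},
    {"dx": -0.0585,"dy": -0.1515,"dz": 0.02,"gripper": 0},
    {"dx": -0.0585,"dy": -0.1515,"dz": 0.02,"gripper": 0},
    {"dx": -0.0585,"dy": -0.1515,"dz": 0.02,"gripper": 0},
    {"dx": -0.0585,"dy": -0.1515,"dz": 0.02,"gripper": 0},
    {"dx": -0.0585,"dy": -0.1515,"dz": 0.02,"gripper": 0},
    {"dx": -0.0585,"dy": -0.1515,"dz": 0.02,"gripper": 0},
    {"dx": -0.0585,"dy": -0.1515,"dz": 0.02,"gripper": 0},
    {"dx": -0.0585,"dy": -0.1515,"dz": 0.02,"gripper": 0},
    {"dx": -0.0585,"dy": -0.1515,"dz": 0.02,"gripper": 0},
    {"gripper": 0},
  ],
)

```text
invalid input
```

Call:
step_arm(
  plan=[
    {"az": 0.114,"gripper": 0},
    {"az": 0.114,"gripper": 0},
    {"az": 0.114,"gripper": 0},
    {"az": 0.114,"gripper": 0},
    {"az": 0.114,"gripper": 0},
    {"az": 0.114,"gripper": 0},
    {"az": 0.114,"gripper": 0},
    {"az": 0.114,"gripper": 0},
    {"gripper": 0},
  ],
)

```text
invalid input
```

Run:
```python
from h import *
w=grab('wrist'); save(w,'w1.png'); s=ctrl.read_state(); print(s['clock'],s['eef_pos'],s['tool_rot'],s['width'],s['force'],s['qpos'])
P=cloud(w);h=cv2.cvtColor(w['color'],cv2.COLOR_RGB2HSV)
m=cv2.inRange(h,(0,150,60),(8,255,255));m|=cv2.inRange(h,(174,150,60),(180,255,255))
n,l,st,c=cv2.connectedComponentsWithStats(m);i=1+np.argmax(st[1:,4]);k=(l==i)&(w['range_z']>0)
print(st[i],c[i],np.median(P[k],0),cv2.minAreaRect(P[k][:,:2].astype(np.float32)))
go([517,-55,80])
```

```text
0.25 [152.99748239 631.48946337 252.8607032 ] [-3.14071357e+00 -5.60691254e-05  2.90380704e+00] 85.46201177829676 [-0.16481538  0.15647679  0.98923269] [-1.39882446  0.6288972   0.03846909  1.51780479 -0.02705703  0.99628656
 -0.01997353]
[470 275  66  17 240] [500.80833333 279.64583333] [331.8402708  857.49460599   8.2898219 ] ((333.9435729980469, 861.4389038085938), (81.59992980957031, 14.679449081420898), 86.16089630126953)
shift units total [-1.7182 -1.9376  0.5778] min rows 13.0
```

View pics/w1.png

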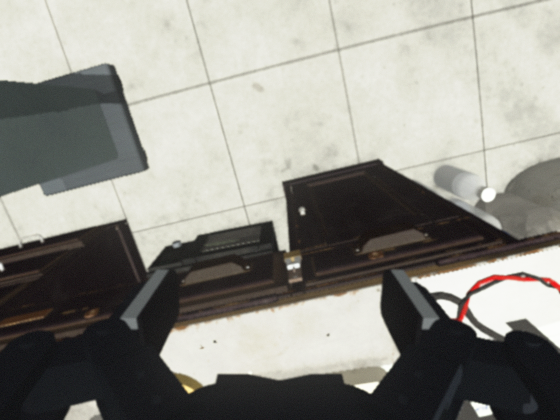

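The picture still shows the start pose at the desk's front edge, because both moves were refused. I'll resend with every field given in each row.

Call:
step_arm(
  plan=[
    {"dx": -0.149,"dy": -0.0716,"dz": 0,"ax": 0,"ay": 0,"az": 0,"gripper": 0},
    {"dx": -0.149,"dy": -0.0716,"dz": 0,"ax": 0,"ay": 0,"az": 0,"gripper": 0},
    {"dx": -0.149,"dy": -0.0716,"dz": 0,"ax": 0,"ay": 0,"az": 0,"gripper": 0},
    {"dx": -0.149,"dy": -0.0716,"dz": 0,"ax": 0,"ay": 0,"az": 0,"gripper": 0},
    {"dx": -0.149,"dy": -0.0716,"dz": 0,"ax": 0,"ay": 0,"az": 0,"gripper": 0},
    {"dx": -0.149,"dy": -0.0716,"dz": 0,"ax": 0,"ay": 0,"az": 0,"gripper": 0},
    {"dx": -0.149,"dy": -0.0716,"dz": 0,"ax": 0,"ay": 0,"az": 0,"gripper": 0},
    {"dx": -0.149,"dy": -0.0716,"dz": 0,"ax": 0,"ay": 0,"az": 0,"gripper": 0},
    {"dx": -0.0585,"dy": -0.1515,"dz": 0.02,"ax": 0,"ay": 0,"az": 0,"gripper": 0},
    {"dx": -0.0585,"dy": -0.1515,"dz": 0.02,"ax": 0,"ay": 0,"az": 0,"gripper": 0},
    {"dx": -0.0585,"dy": -0.1515,"dz": 0.02,"ax": 0,"ay": 0,"az": 0,"gripper": 0},
    {"dx": -0.0585,"dy": -0.1515,"dz": 0.02,"ax": 0,"ay": 0,"az": 0,"gripper": 0},
    {"dx": -0.0585,"dy": -0.1515,"dz": 0.02,"ax": 0,"ay": 0,"az": 0,"gripper": 0},
    {"dx": -0.0585,"dy": -0.1515,"dz": 0.02,"ax": 0,"ay": 0,"az": 0,"gripper": 0},
    {"dx": -0.0585,"dy": -0.1515,"dz": 0.02,"ax": 0,"ay": 0,"az": 0,"gripper": 0},
    {"dx": -0.0585,"dy": -0.1515,"dz": 0.02,"ax": 0,"ay": 0,"az": 0,"gripper": 0},
    {"dx": -0.0585,"dy": -0.1515,"dz": 0.02,"ax": 0,"ay": 0,"az": 0,"gripper": 0},
    {"dx": 0,"dy": 0,"dz": 0,"ax": 0,"ay": 0,"az": 0,"gripper": 0},
  ],
)

```text
clock: 2.5
eef_pos: [517.1, -59.4, 198.9]
tool_rot: [-3.139, 0.0, 2.896]
force: [0.8, 0.9, 0.2]
width: 0.1
gripper_force: 0.0
```

Call:
step_arm(
  plan=[
    {"dx": 0,"dy": 0,"dz": 0,"ax": 0,"ay": 0,"az": 0.114,"gripper": 0},
    {"dx": 0,"dy": 0,"dz": 0,"ax": 0,"ay": 0,"az": 0.114,"gripper": 0},
    {"dx": 0,"dy": 0,"dz": 0,"ax": 0,"ay": 0,"az": 0.114,"gripper": 0},
    {"dx": 0,"dy": 0,"dz": 0,"ax": 0,"ay": 0,"az": 0.114,"gripper": 0},
    {"dx": 0,"dy": 0,"dz": 0,"ax": 0,"ay": 0,"az": 0.114,"gripper": 0},
    {"dx": 0,"dy": 0,"dz": 0,"ax": 0,"ay": 0,"az": 0.114,"gripper": 0},
    {"dx": 0,"dy": 0,"dz": 0,"ax": 0,"ay": 0,"az": 0.114,"gripper": 0},
    {"dx": 0,"dy": 0,"dz": 0,"ax": 0,"ay": 0,"az": 0.114,"gripper": 0},
    {"dx": 0,"dy": 0,"dz": 0,"ax": 0,"ay": 0,"az": 0,"gripper": 0},
  ],
)

```text
clock: 3.62
eef_pos: [517.3, -52.9, 199.2]
tool_rot: [-3.141, -0.0, 1.475]
force: [0.2, 0.3, -0.9]
width: 0.0
gripper_force: 0.0
```

Run:
```python
from h import *
w=grab('wrist'); save(w,'w2.png'); s=ctrl.read_state(); print(s['clock'],s['eef_pos'],s['tool_rot'],s['width'],s['force'],s['qpos'])
P=cloud(w);h=cv2.cvtColor(w['color'],cv2.COLOR_RGB2HSV)
m=cv2.inRange(h,(0,150,60),(8,255,255));m|=cv2.inRange(h,(174,150,60),(180,255,255))
n,l,st,c=cv2.connectedComponentsWithStats(m);i=1+np.argmax(st[1:,4]);k=(l==i)&(w['range_z']>0)
print(st[i],c[i],np.median(P[k],0),cv2.minAreaRect(P[k][:,:2].astype(np.float32)))
go([517,-55,80])
```

```text
3.675 [517.30520715 -53.09610651 199.22997242] [-3.14135314e+00 -2.40283306e-04  1.47618592e+00] 0.3828442695034392 [ 0.22613279 -1.06306253 -0.28863346] [-0.2548695   0.5568481   0.45247843  1.94416221 -0.3585286   0.71966497
  0.3166443 ]
[ 245  159   72   79 3482] [280.82481333 198.14273406] [518.08646838 -49.80841443  51.67603632] ((518.8693237304688, -51.316619873046875), (49.602256774902344, 53.424007415771484), 7.46762228012085)
shift units total [-6.500e-03 -3.000e-04  3.974e-01] min rows 2.0
```

View pics/w2.png

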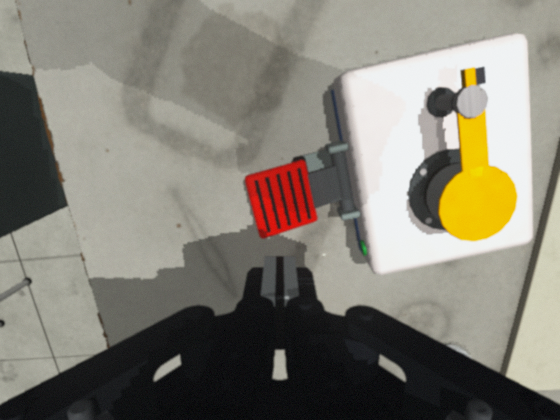

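The pad is centred at pixel (281,198), which gives (518,-51), and the mixer yaw is about 7.5°. Pressing now.

Call:
step_arm(
  plan=[
    {"dx": 0.006,"dy": 0.003,"dz": 0.2,"ax": 0,"ay": 0,"az": 0,"gripper": 0},
    {"dx": 0,"dy": 0,"dz": 0.18,"ax": 0,"ay": 0,"az": 0,"gripper": 0},
    {"dx": 0,"dy": 0,"dz": 0,"ax": 0,"ay": 0,"az": 0,"gripper": 0},
    {"dx": 0,"dy": 0,"dz": 0.02,"ax": 0,"ay": 0,"az": 0,"gripper": 0},
    {"dx": 0,"dy": 0,"dz": 0.02,"ax": 0,"ay": 0,"az": 0,"gripper": 0},
    {"dx": 0,"dy": 0,"dz": 0.02,"ax": 0,"ay": 0,"az": 0,"gripper": 0},
    {"dx": 0,"dy": 0,"dz": 0.015,"ax": 0,"ay": 0,"az": 0,"gripper": 0},
    {"dx": 0,"dy": 0,"dz": 0.015,"ax": 0,"ay": 0,"az": 0,"gripper": 0},
    {"dx": 0,"dy": 0,"dz": 0.01,"ax": 0,"ay": 0,"az": 0,"gripper": 0},
    {"dx": 0,"dy": 0,"dz": 0,"ax": 0,"ay": 0,"az": 0,"gripper": 0},
  ],
)

```text
clock: 4.92
eef_pos: [516.7, -53.1, 56.6]
tool_rot: [-3.14, -0.0, 1.471]
force: [-5.2, -0.9, 8.5]
width: -0.1
gripper_force: 3.8
```

Call:
step_arm(
  plan=[
    {"dx": 0,"dy": 0,"dz": 0.007,"ax": 0,"ay": 0,"az": 0,"gripper": 0},
    {"dx": 0,"dy": 0,"dz": 0.007,"ax": 0,"ay": 0,"az": 0,"gripper": 0},
    {"dx": 0,"dy": 0,"dz": 0,"ax": 0,"ay": 0,"az": 0,"gripper": 0},
    {"dx": 0,"dy": 0,"dz": 0,"ax": 0,"ay": 0,"az": 0,"gripper": 0},
  ],
)

```text
clock: 5.42
eef_pos: [516.7, -53.2, 54.8]
tool_rot: [-3.141, -0.001, 1.47]
force: [-10.5, -0.3, 31.8]
width: 0.3
gripper_force: 16.2
```

Run:
```python
from h import *
a=grab('side'); save(a,'s2.png',(200,140,360,260),4)
b=grab('top'); h=cv2.cvtColor(b['color'],cv2.COLOR_RGB2HSV); m=cv2.inRange(h,(18,130,100),(35,255,255)); m[:150]=0;m[245:]=0;m[:,:225]=0;m[:,330:]=0
ys,xs=np.nonzero(m);print(len(xs),xs.mean(),ys.mean(), onz(b,[[xs.mean(),ys.mean()]],98))
```

```text
240 243.19166666666666 168.58333333333334 [[702.67015108  15.45192763  98.        ]]
```

View pics/s2.png

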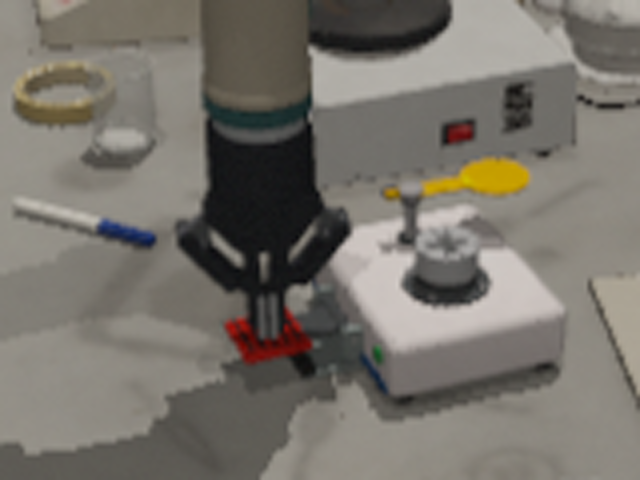

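The side crop shows the pedal at its stop (force jumped to 32 N) and the shutter swung back at (495,177), with the cup bare at (447,250). Next I'll lift and look at the cup from above.

```bash
python3 -c "
from h import *
go([517,-53,240]);go([650,-54,240],frm=[517,-53,240])"
```

```text
shift units total [ 1.600e-03  2.000e-04 -6.173e-01] min rows 3.0
shift units total [ 4.110e-02  4.414e-01 -3.000e-04] min rows 3.0
```

Call:
step_arm(
  plan=[
    {"dx": 0,"dy": 0,"dz": -0.05,"ax": 0,"ay": 0,"az": 0,"gripper": 0},
    {"dx": 0,"dy": 0,"dz": -0.19,"ax": 0,"ay": 0,"az": 0,"gripper": 0},
    {"dx": 0,"dy": 0,"dz": -0.19,"ax": 0,"ay": 0,"az": 0,"gripper": 0},
    {"dx": 0,"dy": 0,"dz": -0.19,"ax": 0,"ay": 0,"az": 0,"gripper": 1},
    {"dx": 0.0137,"dy": 0.147,"dz": 0,"ax": 0,"ay": 0,"az": 0,"gripper": 1},
    {"dx": 0.0137,"dy": 0.147,"dz": 0,"ax": 0,"ay": 0,"az": 0,"gripper": 1},
    {"dx": 0.0137,"dy": 0.147,"dz": 0,"ax": 0,"ay": 0,"az": 0,"gripper": 1},
    {"dx": 0,"dy": 0,"dz": 0,"ax": 0,"ay": 0,"az": 0,"gripper": 1},
    {"dx": 0,"dy": 0,"dz": 0,"ax": 0,"ay": 0,"az": 0,"gripper": 1},
  ],
)

```text
clock: 6.65
eef_pos: [650.3, -53.6, 237.5]
tool_rot: [-3.141, 0.0, 1.471]
force: [-0.3, -0.1, 0.6]
width: 85.6
gripper_force: 0.0
```

Run:
```python
from h import *
w=grab('wrist'); save(w,'w3.png'); np.save('w3.npy',w,allow_pickle=True); s=ctrl.read_state(); print(s['clock'],s['eef_pos'],s['tool_rot'],s['qpos'])
go([520,-365,240])
```

```text
6.7 [650.07334483 -53.6342523  237.54883777] [-3.14092786e+00 -1.32414021e-04  1.47068762e+00] [-0.23743855  0.69386787  0.48796617  1.53576694 -0.36349103  1.00387824
  0.25160315]
shift units total [-1.076  -0.3277 -0.0081] min rows 6.0
```

View pics/w3.png

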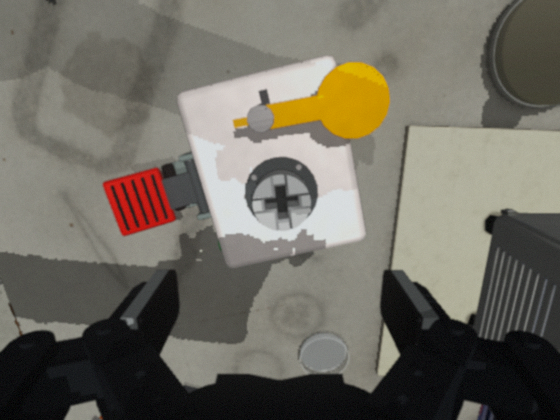

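The cup is at (281,201) with its cross slots turned about 10° in the picture, and the shutter stays open at (350,100). I'll measure it and move over the rotor.

```bash
cat > m.py <<'E'
from h import *
w=np.load('w3.npy',allow_pickle=True).item()
P=cloud(w); g=cv2.cvtColor(w['color'],cv2.COLOR_RGB2GRAY); rz=w['range_z']
near=np.hypot(P[:,:,0]-650,P[:,:,1]+54)<45
rim=near&(rz>0)&(P[:,:,2]>84)&(P[:,:,2]<97)
print('rim z',np.median(P[rim][:,2]),rim.sum())
ys,xs=np.nonzero(rim); pts=onz(w,np.c_[xs,ys],90)[:,:2].astype(np.float32)
(c,r)=cv2.minEnclosingCircle(pts); print('circle',c,r,'hullcent',cv2.fitEllipse(cv2.convexHull(pts)))
v,u=np.mgrid[:420,:560]; Q=onz(w,np.c_[u.ravel(),v.ravel()],90).reshape(420,560,3)[:,:,:2]
for c0 in (c,cv2.fitEllipse(cv2.convexHull(pts))[0]):
    d=Q-np.array(c0); rr=np.hypot(d[...,0],d[...,1]); k=(rr>5)&(rr<12.5)
    th=np.arctan2(d[...,1],d[...,0])[k]; wt=255.-g[k]
    ang=np.angle((wt*np.exp(4j*th)).sum())/4; print('slot yaw deg',np.degrees(ang))
E
python3 m.py
```

```text
rim z 89.93420777534385 2077
circle (651.4993896484375, -53.93704605102539) 24.11438751220703 hullcent ((651.2868041992188, -54.05952453613281), (46.753108978271484, 48.130794525146484), 175.2126922607422)
slot yaw deg 1.4486230225159764
slot yaw deg 0.5008494795701721
```

Call:
step_arm(
  plan=[
    {"dx": -0.18,"dy": -0.0546,"dz": 0,"ax": 0,"ay": 0,"az": 0,"gripper": 1},
    {"dx": -0.18,"dy": -0.0546,"dz": 0,"ax": 0,"ay": 0,"az": 0,"gripper": 1},
    {"dx": -0.18,"dy": -0.0546,"dz": 0,"ax": 0,"ay": 0,"az": 0,"gripper": 1},
    {"dx": -0.18,"dy": -0.0546,"dz": 0,"ax": 0,"ay": 0,"az": 0,"gripper": 1},
    {"dx": -0.18,"dy": -0.0546,"dz": 0,"ax": 0,"ay": 0,"az": 0,"gripper": 1},
    {"dx": -0.18,"dy": -0.0546,"dz": 0,"ax": 0,"ay": 0,"az": 0,"gripper": 1},
    {"dx": 0,"dy": 0,"dz": 0,"ax": 0,"ay": 0,"az": 0,"gripper": 1},
    {"dx": 0,"dy": 0,"dz": 0,"ax": 0,"ay": 0,"az": 0,"gripper": 1},
  ],
)

```text
clock: 7.7
eef_pos: [520.6, -365.4, 237.5]
tool_rot: [3.141, -0.001, 1.47]
force: [0.7, 0.2, 0.1]
width: 85.4
gripper_force: 0.0
```

Run:
```python
from h import *
w=grab('wrist'); save(w,'w4.png'); np.save('w4.npy',w,allow_pickle=True); s=ctrl.read_state(); print(s['clock'],s['eef_pos'],s['tool_rot'],s['qpos'])
P=cloud(w);h=cv2.cvtColor(w['color'],cv2.COLOR_RGB2HSV)
m=cv2.inRange(h,(100,110,50),(130,255,255))>0
m&=(w['range_z']>0)&(np.hypot(P[:,:,0]-520,P[:,:,1]+365)<40)
print(m.sum(),np.percentile(P[m],[2,50,98],0).round(1))
t=m&(P[:,:,2]>np.percentile(P[m][:,2],90)-5)
t=cv2.morphologyEx(t.astype(np.uint8),cv2.MORPH_CLOSE,np.ones((7,7)))
ys,xs=np.nonzero(t); pts=onz(w,np.c_[xs,ys],107)[:,:2].astype(np.float32)
print(cv2.minAreaRect(pts),xs.mean(),ys.mean())
```

```text
7.75 [ 521.46316669 -364.40203572  237.27408692] [ 3.14127138e+00 -1.66913310e-03  1.47239687e+00] [ 0.29572336  0.66582312  0.46366037  1.58437815 -0.34257861  0.97357096
  0.7700826 ]
781 [[ 509.1 -370.2   67. ]
 [ 521.9 -353.2  105.9]
 [ 533.3 -346.1  108.3]]
((521.1054077148438, -358.6465759277344), (21.96980094909668, 21.40444564819336), 60.7194938659668) 279.48275862068965 198.43103448275863
```

View pics/w4.png

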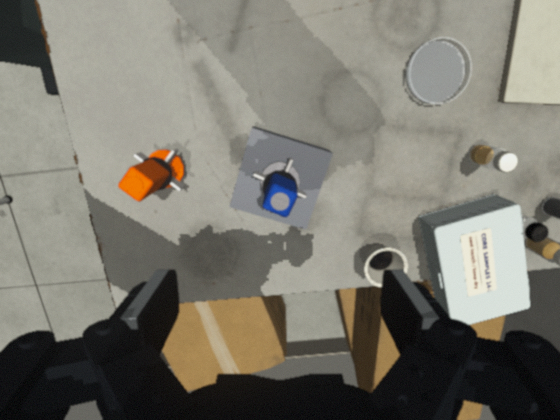

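The blue rotor's head is at (281,195) in the park block, with yaw about 60.7°. The orange look-alike is at (147,178). Approach with the jaws partly open.

```bash
cat >> m.py <<'E'
d=Q-np.array((651.4,-54)); rr=np.hypot(d[...,0],d[...,1]); th=np.arctan2(d[...,1],d[...,0])
k=(rr>4)&(rr<13)&(rz>0)&(P[:,:,2]<84); print('depth slot yaw',np.degrees(np.angle(np.exp(4j*th[k]).sum())/4),k.sum())
for T in (60,80,100):
    k=(rr>7)&(rr<12.5)&(g<T); print(T,k.sum(),np.degrees(np.angle(np.exp(4j*th[k]).sum())/4))
go([521,-360,170],yaw=np.radians(60.7))
E
python3 m.py
```

```text
rim z 89.93420777534385 2077
circle (651.4993896484375, -53.93704605102539) 24.11438751220703 hullcent ((651.2868041992188, -54.05952453613281), (46.753108978271484, 48.130794525146484), 175.2126922607422)
slot yaw deg 1.4486230225159764
slot yaw deg 0.5008494795701721
depth slot yaw 1.129956265340489 455
60 129 1.158921631825822
80 197 2.3086274491837577
100 319 1.2386257607730926
shift units total [ 0.0141 -0.0031  0.2243] min rows 2.0
turn units [-0.     -0.0011  0.2629]
```

Call:
step_arm(
  plan=[
    {"dx": 0.0141,"dy": -0.003,"dz": 0.112,"ax": 0,"ay": 0,"az": 0,"gripper": 0.6},
    {"dx": 0,"dy": 0,"dz": 0.112,"ax": 0,"ay": 0,"az": 0.088,"gripper": 0.6},
    {"dx": 0,"dy": 0,"dz": 0,"ax": 0,"ay": 0,"az": 0.088,"gripper": 0.6},
    {"dx": 0,"dy": 0,"dz": 0,"ax": 0,"ay": 0,"az": 0.087,"gripper": 0.6},
    {"dx": 0,"dy": 0,"dz": 0,"ax": 0,"ay": 0,"az": 0,"gripper": 0.6},
    {"dx": 0,"dy": 0,"dz": 0,"ax": 0,"ay": 0,"az": 0,"gripper": 0.6},
  ],
)

```text
clock: 8.5
eef_pos: [521.4, -360.6, 170.0]
tool_rot: [-3.142, -0.001, 1.062]
force: [0.2, 0.2, 0.3]
width: 51.4
gripper_force: 0.0
```

Run:
```python
from h import *
w=grab('wrist'); save(w,'w5.png'); s=ctrl.read_state(); print(s['clock'],s['eef_pos'],s['tool_rot'],s['width'])
P=cloud(w);h=cv2.cvtColor(w['color'],cv2.COLOR_RGB2HSV)
m=cv2.inRange(h,(100,110,50),(130,255,255))>0
m&=(w['range_z']>0)&(np.hypot(P[:,:,0]-520,P[:,:,1]+360)<40)
t=m&(P[:,:,2]>102)
t=cv2.morphologyEx(t.astype(np.uint8),cv2.MORPH_CLOSE,np.ones((11,11)))
ys,xs=np.nonzero(t); pts=onz(w,np.c_[xs,ys],107)[:,:2].astype(np.float32)
r=cv2.minAreaRect(pts);print(r,xs.mean(),ys.mean())
go([*r[0],87],yaw=np.radians(60.7))
```

```text
8.55 [ 521.21024063 -360.93774903  170.06754078] [ 3.14146381e+00 -5.57733977e-04  1.06111949e+00] 51.50148554811413
((521.8707275390625, -358.2048645019531), (22.550941467285156, 20.765369415283203), 61.77996826171875) 278.9703947368421 235.5515350877193
shift units total [ 0.0089 -0.0026  0.2769] min rows 2.0
turn units [ 0.0001 -0.0004  0.0011]
```

View pics/w5.png

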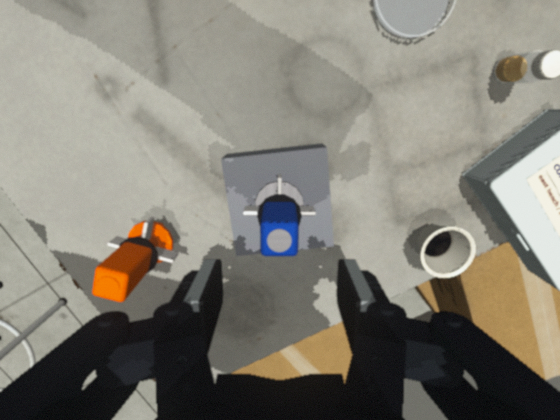

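The head at (279,236) is centred between the fingers and square to them. Descending to grip.

Call:
step_arm(
  plan=[
    {"dx": 0.009,"dy": -0.002,"dz": 0.092,"ax": 0,"ay": 0,"az": 0,"gripper": 0.6},
    {"dx": 0,"dy": 0,"dz": 0.092,"ax": 0,"ay": 0,"az": 0,"gripper": 0.6},
    {"dx": 0,"dy": 0,"dz": 0.092,"ax": 0,"ay": 0,"az": 0,"gripper": 0.6},
    {"dx": 0,"dy": 0,"dz": 0,"ax": 0,"ay": 0,"az": 0,"gripper": 0.6},
    {"dx": 0,"dy": 0,"dz": 0,"ax": 0,"ay": 0,"az": 0,"gripper": 0},
    {"dx": 0,"dy": 0,"dz": 0,"ax": 0,"ay": 0,"az": 0,"gripper": 0},
    {"dx": 0,"dy": 0,"dz": 0,"ax": 0,"ay": 0,"az": 0,"gripper": 0},
    {"dx": 0,"dy": 0,"dz": 0,"ax": 0,"ay": 0,"az": 0,"gripper": 0},
  ],
)

```text
clock: 9.55
eef_pos: [522.3, -359.8, 88.6]
tool_rot: [3.139, 0.0, 1.058]
force: [-1.0, 0.8, 6.0]
width: 21.2
gripper_force: 59.4
```

Call:
step_arm(
  plan=[
    {"dx": 0,"dy": 0,"dz": -0.03,"ax": 0,"ay": 0,"az": 0,"gripper": 0},
    {"dx": 0,"dy": 0,"dz": -0.06,"ax": 0,"ay": 0,"az": 0,"gripper": 0},
    {"dx": 0,"dy": 0,"dz": -0.1,"ax": 0,"ay": 0,"az": 0,"gripper": 0},
    {"dx": 0,"dy": 0,"dz": -0.1,"ax": 0,"ay": 0,"az": 0,"gripper": 0},
    {"dx": 0,"dy": 0,"dz": -0.1,"ax": 0,"ay": 0,"az": 0,"gripper": 0},
    {"dx": 0,"dy": 0,"dz": -0.1,"ax": 0,"ay": 0,"az": 0,"gripper": 0},
    {"dx": 0,"dy": 0,"dz": 0,"ax": 0,"ay": 0,"az": 0,"gripper": 0},
  ],
)

```text
clock: 10.42
eef_pos: [522.5, -360.4, 237.4]
tool_rot: [3.136, 0.001, 1.058]
force: [0.4, 0.3, -1.6]
width: 21.0
gripper_force: 58.8
```

```bash
python3 -c "
from h import *
go([652,-54.8,235],yaw=1.592)"
```

```text
shift units total [ 1.0993 -0.1237  0.0067] min rows 6.0
turn units [ 0.0035  0.0014 -0.34  ]
```

Call:
step_arm(
  plan=[
    {"dx": 0.11,"dy": -0.0124,"dz": 0,"ax": 0,"ay": 0,"az": 0,"gripper": 0},
    {"dx": 0.11,"dy": -0.0124,"dz": 0,"ax": 0,"ay": 0,"az": 0,"gripper": 0},
    {"dx": 0.11,"dy": -0.0124,"dz": 0,"ax": 0,"ay": 0,"az": 0,"gripper": 0},
    {"dx": 0.11,"dy": -0.0124,"dz": 0,"ax": 0,"ay": 0,"az": 0,"gripper": 0},
    {"dx": 0.11,"dy": -0.0124,"dz": 0,"ax": 0,"ay": 0,"az": 0,"gripper": 0},
    {"dx": 0.11,"dy": -0.0124,"dz": 0,"ax": 0,"ay": 0,"az": 0,"gripper": 0},
    {"dx": 0.11,"dy": -0.0124,"dz": 0,"ax": 0,"ay": 0,"az": 0,"gripper": 0},
    {"dx": 0.11,"dy": -0.0124,"dz": 0,"ax": 0,"ay": 0,"az": 0,"gripper": 0},
    {"dx": 0.11,"dy": -0.0124,"dz": 0,"ax": 0,"ay": 0,"az": 0,"gripper": 0},
    {"dx": 0.11,"dy": -0.0124,"dz": 0,"ax": 0,"ay": 0,"az": 0,"gripper": 0},
    {"dx": 0,"dy": 0,"dz": 0,"ax": 0,"ay": 0,"az": -0.085,"gripper": 0},
    {"dx": 0,"dy": 0,"dz": 0,"ax": 0,"ay": 0,"az": -0.085,"gripper": 0},
    {"dx": 0,"dy": 0,"dz": 0,"ax": 0,"ay": 0,"az": -0.085,"gripper": 0},
    {"dx": 0,"dy": 0,"dz": 0,"ax": 0,"ay": 0,"az": -0.085,"gripper": 0},
    {"dx": 0,"dy": 0,"dz": 0,"ax": 0,"ay": 0,"az": 0,"gripper": 0},
    {"dx": 0,"dy": 0,"dz": 0,"ax": 0,"ay": 0,"az": 0,"gripper": 0},
  ],
)

```text
clock: 12.42
eef_pos: [650.6, -53.3, 233.6]
tool_rot: [-3.141, -0.0, 1.59]
force: [0.4, 0.2, -0.7]
width: 21.2
gripper_force: 58.8
```

Run:
```python
from h import *
s=ctrl.read_state();print(s['eef_pos'],s['tool_rot'],s['force'],s['torque'])
go([652,-54.8,176],yaw=1.592)
a=grab('side');w=grab('wrist')
A=cv2.resize(a['color'][130:250,270:390,::-1],(400,400),interpolation=cv2.INTER_CUBIC);B=cv2.resize(w['color'][120:420,130:430,::-1],(400,400))
cv2.imwrite('pics/j1.png',np.hstack([A,B]))
```

```text
[650.62908468 -53.29886525 233.56451928] [-3.14053606e+00 -9.47476352e-05  1.58983795e+00] [ 0.43622584  0.24960823 -0.70349369] [0.00175464 0.00732404 0.0618416 ]
shift units total [-0.0051  0.0047  0.1919] min rows 1.0
turn units [-0.0007 -0.0001 -0.0014]
```

View pics/j1.png

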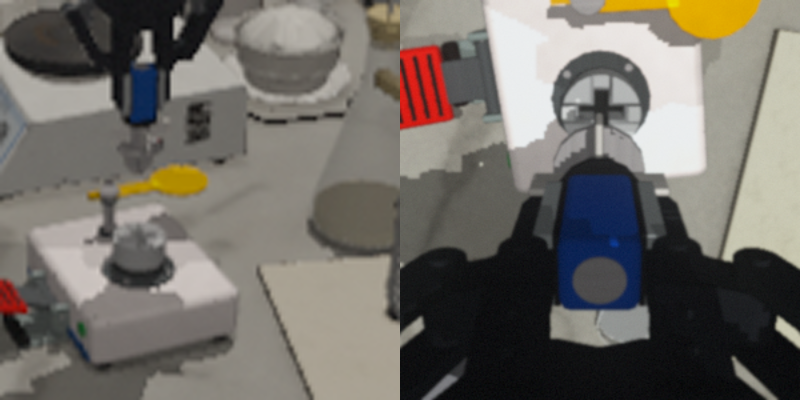

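The side crop shows the rotor hanging upright above the cup (138,245). The wrist crop shows the head (600,275) square to the cup's slots (600,100). I'll check the in-hand offset with the same camera.

Run:
```python
from h import *
w=grab('wrist');s=ctrl.read_state();p=s['eef_pos'];print(p)
h=cv2.cvtColor(w['color'],cv2.COLOR_RGB2HSV)
z=p[2]+19
P=cloud(w); sub=P[325:335,275:285].reshape(-1,3); print('disc cloud',np.median(sub,0))
m=(h[...,1]<90).astype(np.uint8); m[:300]=0;m[355:]=0;m[:,:250]=0;m[:,310:]=0
n,l,st,c=cv2.connectedComponentsWithStats(m); i=l[329,280]; print(st[i],c[i]); print('head top',onz(w,[c[i]],z)-p)
Q=P[(w['range_z']>0)&(abs(P[...,2]-90)<4)&(np.hypot(P[...,0]-651,P[...,1]+54)<30)]
print('cup rim seen',len(Q),Q[:,:2].min(0),Q[:,:2].max(0))
```

```text
[650.86407935 -53.25498912 233.84711126]
disc cloud [650.63909769 -53.30386534 252.87803307]
[ 260  313   40   35 1120] [279.33482143 329.86964286]
head top [[-0.27546866 -0.22284921 19.        ]]
cup rim seen 1509 [627.80643133 -68.47527413] [674.76094626 -30.91103352]
```

Call:
step_arm(
  plan=[
    {"dx": -0.0027,"dy": 0.0025,"dz": 0.07,"ax": 0,"ay": 0,"az": 0,"gripper": 0},
    {"dx": 0,"dy": 0,"dz": 0.07,"ax": 0,"ay": 0,"az": 0,"gripper": 0},
    {"dx": 0,"dy": 0,"dz": 0.06,"ax": 0,"ay": 0,"az": 0,"gripper": 0},
    {"dx": 0,"dy": 0,"dz": 0,"ax": 0,"ay": 0,"az": 0,"gripper": 0},
    {"dx": 0,"dy": 0,"dz": 0.01,"ax": 0,"ay": 0,"az": 0,"gripper": 0},
    {"dx": 0,"dy": 0,"dz": 0.01,"ax": 0,"ay": 0,"az": 0,"gripper": 0},
    {"dx": 0,"dy": 0,"dz": 0.01,"ax": 0,"ay": 0,"az": 0,"gripper": 0},
    {"dx": 0,"dy": 0,"dz": 0.01,"ax": 0,"ay": 0,"az": 0,"gripper": 0},
    {"dx": 0,"dy": 0,"dz": 0,"ax": 0,"ay": 0,"az": 0,"gripper": 0},
  ],
)

```text
clock: 13.7
eef_pos: [651.6, -54.0, 161.8]
tool_rot: [-3.141, -0.0, 1.592]
force: [0.1, 0.2, -1.5]
width: 21.2
gripper_force: 58.8
```

It has entered the slots with no resistance. Continuing.

Call:
step_arm(
  plan=[
    {"dx": 0,"dy": 0,"dz": 0.01,"ax": 0,"ay": 0,"az": 0,"gripper": 0},
    {"dx": 0,"dy": 0,"dz": 0.01,"ax": 0,"ay": 0,"az": 0,"gripper": 0},
    {"dx": 0,"dy": 0,"dz": 0.01,"ax": 0,"ay": 0,"az": 0,"gripper": 0},
    {"dx": 0,"dy": 0,"dz": 0.008,"ax": 0,"ay": 0,"az": 0,"gripper": 0},
    {"dx": 0,"dy": 0,"dz": 0,"ax": 0,"ay": 0,"az": 0,"gripper": 0},
    {"dx": 0,"dy": 0,"dz": 0,"ax": 0,"ay": 0,"az": 0,"gripper": 0},
  ],
)

```text
clock: 14.45
eef_pos: [651.8, -54.1, 150.7]
tool_rot: [3.141, 0.0, 1.592]
force: [0.2, 0.1, -0.9]
width: 21.1
gripper_force: 58.8
```

Call:
step_arm(
  plan=[
    {"dx": 0,"dy": 0,"dz": 0.01,"ax": 0,"ay": 0,"az": 0,"gripper": 0},
    {"dx": 0,"dy": 0,"dz": 0.01,"ax": 0,"ay": 0,"az": 0,"gripper": 0},
    {"dx": 0,"dy": 0,"dz": 0.01,"ax": 0,"ay": 0,"az": 0,"gripper": 0},
    {"dx": 0,"dy": 0,"dz": 0,"ax": 0,"ay": 0,"az": 0,"gripper": 0},
    {"dx": 0,"dy": 0,"dz": 0,"ax": 0,"ay": 0,"az": 0,"gripper": 0},
  ],
)

```text
clock: 15.08
eef_pos: [652.2, -54.2, 142.9]
tool_rot: [3.14, -0.0, 1.592]
force: [-2.4, 0.1, 7.3]
width: 21.6
gripper_force: 60.0
```

Call:
step_arm(
  plan=[
    {"dx": 0,"dy": 0,"dz": 0.008,"ax": 0,"ay": 0,"az": 0,"gripper": 0},
    {"dx": 0,"dy": 0,"dz": 0.008,"ax": 0,"ay": 0,"az": 0,"gripper": 0},
    {"dx": 0,"dy": 0,"dz": 0,"ax": 0,"ay": 0,"az": 0,"gripper": 0},
    {"dx": 0,"dy": 0,"dz": 0,"ax": 0,"ay": 0,"az": 0,"gripper": 0},
  ],
)

```text
clock: 15.58
eef_pos: [652.3, -54.4, 140.4]
tool_rot: [3.139, -0.001, 1.592]
force: [-5.9, 1.4, 20.2]
width: 21.5
gripper_force: 61.7
```

Call:
step_arm(
  plan=[
    {"dx": 0,"dy": 0,"dz": 0.005,"ax": 0,"ay": 0,"az": 0,"gripper": 0},
    {"dx": 0,"dy": 0,"dz": 0,"ax": 0,"ay": 0,"az": 0,"gripper": 0},
    {"dx": 0,"dy": 0,"dz": 0,"ax": 0,"ay": 0,"az": 0,"gripper": 0},
  ],
)

```text
clock: 15.95
eef_pos: [652.4, -54.4, 140.3]
tool_rot: [3.139, -0.001, 1.592]
force: [-8.2, 1.8, 28.9]
width: 21.2
gripper_force: 62.8
```

The force now rises with no further travel, so the cup is at its stop. I'll check heights numerically before handing in.

Run:
```python
from h import *
w=grab('wrist');s=ctrl.read_state();P=cloud(w)
print('head top',np.median(P[325:335,275:285].reshape(-1,3),0))
h=cv2.cvtColor(w['color'],cv2.COLOR_RGB2HSV);y=(cv2.inRange(h,(18,130,100),(35,255,255))>0)&(w['range_z']>0)
print('shutter',y.sum(),np.median(P[y],0))
t=grab('top');Q=cloud(t);k=(np.hypot(Q[...,0]-652,Q[...,1]+54)<24)&(Q[...,2]>75)&(Q[...,2]<100);print('side heights',np.histogram(Q[k][:,2],range(75,101,3)))
q=cloud(grab('side'));k=(np.hypot(q[...,0]-652,q[...,1]+54)<30)&(q[...,2]>62)&(q[...,2]<112);print(np.histogram(q[k][:,2],range(62,113,3)))
s=ctrl.read_state();print(s['clock'],s['force'],s['eef_pos'],s['width'])
```

```text
head top [651.99669676 -54.36610199 159.5544486 ]
shutter 14106 [703.47594916  17.46349583  98.25319601]
side heights (array([4, 6, 7, 4, 9, 2, 0, 1]), array([75, 78, 81, 84, 87, 90, 93, 96, 99]))
(array([15, 11, 13, 15, 18, 28, 27, 26, 13,  9, 16, 13, 17, 12,  7, 10]), array([ 62,  65,  68,  71,  74,  77,  80,  83,  86,  89,  92,  95,  98,
       101, 104, 107, 110]))
16.1 [-7.47734812  2.67693502 29.15586765] [652.37468202 -54.42594379 140.26504866] 21.416664111450448
```

The head top is at 159.5 mm against an expected 159 mm (62 + 97), so the collar is seated and the cup is at its stop. The shutter is still open. Handing in.

```bash
python3 -c "
from cell import ctrl
print(ctrl.finish_job())"
```

```text
the job is handed in; nothing more can be done
None
```

The job is handed in at about 16 s: the pedal was pressed to its stop, the shutter is open, and the rotor is seated in the cup, still gripped and holding it at its stop with about 29 N.

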